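Clamp the primer tin for stirring

ROBOT

A 6-joint arm with a two-finger parallel gripper is mounted at the origin on a cart in front of the work surface, level with it; the furniture and walls round the work are solid. World frame = base frame: x ahead of the robot, y to its left, z up, the work surface at z = 0. Lengths are in mm, angles in rad, forces in N, time in s.
With the tool pointing down it reaches from about 300 to 775 mm from the base axis. Payload 14.6 kg.
Tool frame: the origin (TCP) lies midway between the tips of the shut fingers; the grasp point (between the pads) lies 19 mm behind it; x points along the fingers, z is the direction in which the jaws open and shut, and the axes are right-handed (so a half turn about x gives the same grasp; the last joint's range is limited). The gripper opens to 94 mm and grips with 3 to 60 N. Pads are 16 mm wide; open, the fingers measure 119 mm over their backs; the gripper's body (75 mm by 177 mm) begins 78 mm behind the grasp point.
Start: joints at [1.089, 0.3, 1.521, -0, 1.321, -0.067], TCP at [221.65, 503.349, 181.046] pointing down, gripper open.
Joint ranges: [-3.03, 3.03], [-0.79, 2.21], [0.23, 2.52], [-1.04, 4.18], [0, 3.07], [-2.55, 2.55]. Speed limits (rad/s): [2.22, 2.22, 2.57, 3.14, 3.14, 3.14].

INTERFACE

Orientations are given as [roll, pitch, yaw] about the fixed x, y, z axes, in that order (R = Rz(yaw) Ry(pitch) Rx(roll)).
In Python, from cell import * gives the robot as it stands.
- The arm moves only by the tool play_rows, never from a script. Its argument "motion" is one flat list of numbers, 7 for each row, row after row: the turn, a rotation vector about the tool's x, y, z in rad, then the shift along the tool's x, y, z in m, then the closure, from -1 (fully open) to 1 (shut), so that 0 is half open. In form: [rx, ry, rz, x, y, z, fingers, rx, ry, rz, x, y, z, fingers, ...]. A call has 1 to 20 rows; each row shifts and turns the pose as measured when the row begins, along the tool's axes as they then stand; what a row does not reach is not made up. A row lasts 1/10 s, in which the tool goes at most 50 mm and 8.59 degrees, less where a joint would pass 70% of its speed; a pose out of reach is approached as far as the arm can. A call with a gripper value outside its range is refused whole. The fingers move at their own pace and stop on an object; "newtons" is the grip in N (left out, the last holds). Time passes only in rows, so rows that do not move let the fingers close. It gives the time, the measured TCP pose, the force and the opening at its end, in the units of the state.
- read_state(): the state, without advancing time (a new reading comes with each control period).
- camera(name): name is "scene" or "top" or "wrist"; returns (picture, depth): 400x640x3 uint8, blue, green, red; 400x640 float32, mm along the optical axis (not along the pixel's ray), 0 where there is no reading.
- camera_params(name): a dict with "fx", "fy", "cx", "cy" (pixels), "T" (4x4, takes a point from camera to world coordinates). Camera axes: x right, y down, z forward; pixel columns grow to the right and rows downward; lengths in mm; the calibration is good to about 2 mm. A picture is of the moment at which its call begins: read the wrist's pose just before it. camera_params takes no time and is no camera call; for the wrist camera it gives the pose at the moment of the call.
- sign_off(): hands the job in, once; it reports no verdict.
Trained networks look in the newest picture that a camera, given by its name, has taken for a name from the list of things; names that differ only in an ending like _2 or _b are one class to them, and where a whole thing is asked for, a point or a joint stands for the part that bears it (a point fixed in the world has none). Each returns a list of dicts, best first, with "conf" (0 to 1); they miss things now and then, are a little off and sometimes report something else, mostly with a low value. They report only what shows in the picture. A call takes as long as a camera call. They do not tell look-alikes from the thing itself.
- masks_of(camera, name): "region" (400x640 bool, what is visible of it).
- place_of(camera, name): "at" ([x, y, z] in mm, in the coordinates of the camera as it stood for that picture, good to about 4 mm: a listed point, or the origin of a listed thing).
The state is a dict: "clock": time; "joints": joint angles; "qd": joint speeds; "effort": joint torques, N m; "eef_pos": TCP position; "eef_rot": TCP orientation; "wrist_force": force on the tool from outside, world axes, zero at the start; "moment": the same for the moment, N m; "finger_gap": finger opening in mm.
Only numpy, scipy, OpenCV 4.12 (cv2) and the standard library are available. Lean on these libraries where they do the work, as an engineer would, in place of code of your own. Each camera call takes 0.05 s, during which the arm holds its last target.

TASK

Get the small open tin of grey primer ready for stirring: push it along the bench with the fingertips, upright and without lifting it, into the corner of the blue holder until it stops against the holder's long back rail, between the side stop and the clamp's rubber pad. Then push the clamp's red lever over towards the tin, past its dead point, until it snaps into lock and the pad holds the tin firmly against the side stop. Leave the tin lid, the dropper bottle and the stirring stick where they are, and end with the hand clear of everything.

Things in the scene. Friction and masses are not known exactly. Their poses are not given: they have to be found in the camera images.
- tin: loose open paint tin, grey inside, label orange and white; upright cylinder 71 mm in diameter, 66 mm high, 0.2 to 0.45 kg. Origin: centre of its underside, on the bench (z = 0). It starts in front of the holder's open corner, 90 to 120 mm short of the nest point along the holder's x and up to 45 mm to either side.
- holder: blue steel corner holder with a toggle clamp, fixed to the bench, yaw within 0.22 rad. Origin: on the bench (z = 0), under the centre of the seated tin. Its x points away from the robot into the corner, its y from the clamp to the side stop, z up. The clamp stands at y = -248 to -60 mm, x = -40 to +36 mm on a 6 mm foot plate; its guide block is 57 mm high.
- nest (a point): the seated place of the tin's underside centre: the holder's origin. The open clamp's pad and the side stop leave a gap of 95 mm, so a tin pushed in along +x with its centre at y = -12 mm clears both by 12 mm; the clamp, when locked, pushes it the rest of the way along +y to y = 0.
- clamp_lever (a joint): angle of the red lever about a level axis along the holder's x, rad. 0 = open, leaning 0.6 from upright to the holder's -y; grows as it swings up and over to +y (towards the tin); upright at 0.6; dead point about 1.3; locked at its end, 1.6. A spring drives it away from the dead point: back to 0 below it, on to 1.6 above. It takes at most about 7 N at the grip.
- lever_grip (a point): point on the axis of the lever's red round grip, 95 mm from the pivot. The grip is 20 mm in diameter and reaches from 56 to 122 mm from the pivot (its free end). Open, this point is 123 mm above the bench; locked, 96 mm.
- lever_pivot (a point): the lever's pivot, 45 mm above the bench, at x = 0, y = -175 mm in the holder's frame.
- pad: round black rubber pad, 22 mm in diameter, on the sprung tip of the clamp's plunger, 45 mm above the bench; origin at the centre of its face. Open, the face is 60 mm to the clamp's side of the nest point; locked, it presses on the tin's side with about 6 N.
- tin_lid: loose flat round tin lid, 62 mm in diameter, 10 mm high, lying in front of the clamp; origin at the centre of its underside. Leave it alone.
- dropper: loose dropper bottle, amber with a white nozzle, 47 mm in diameter, 147 mm high, standing behind the back rail; origin at the centre of its underside. Leave it alone.
- stick: loose wooden stirring stick, 260 x 23 x 5 mm, lying beyond the side stop; origin at the centre of its underside, its length along its y. Leave it alone.
- back_rail (a point): middle of the upper front edge of the back rail (12 mm thick, 50 mm high). Its face looks along the holder's -x, lies 35.5 mm behind the nest point and runs from y = -248 to +48 mm.
- side_stop (a point): point on the face of the side stop (12 mm thick, 50 mm high), beside the nest point, on its upper edge. The face looks along the holder's -y, 35.5 mm from the nest point, and runs from x = -15 mm to the rail; a flared lead-in goes on to about x = -43, y = +67 mm.
Mind the look-alikes: they are no part of the job. Leave any pink or turquoise look-alike of the tin alone.

How it is judged (in metres and radians):
On the way, in this order (a step that is already met when the one before it is completed fails the run):
1. the tin stands against the back rail, between the side stop and the clamp's pad, with the lever still open (x of tin in the frame of holder above -0.007 m and y of tin in the frame of holder between -0.032 and 0.007 m and angle between tin's own z axis and vertical below 0.1 rad and value of joint clamp_lever below 0.4 rad), for 0.2 s.
2. the lever has passed its dead point and snapped into lock (value of joint clamp_lever above 1.5 rad), for 0.2 s.
At the end, for the whole second after the job is handed in: the lever is locked (joint above 1.5 rad), the tin stands upright (within 0.1 rad) on the bench at rest, within 8 mm of its seated place in the corner, and the pad presses on it with more than 2.5 N (value of joint clamp_lever above 1.5 rad and horizontal distance between tin and nest below 0.008 m and angle between tin's own z axis and vertical below 0.1 rad and height (world z) of tin below 0.004 m and contact force between pad and tin above 2.5 N and linear speed of tin below 0.02 m/s); the robot touches nothing.
It fails at once if the tin is lifted off the bench (over 12 mm) (height (world z) of tin above 0.012 m).
It fails at once if the tin is tipped (over 0.26 rad) (angle between tin's own z axis and vertical above 0.26 rad).
It fails at once if the tin lid, the dropper bottle or the stirring stick is moved more than 20 mm or the bottle is tipped (distance of any of tin_lid, dropper, stick from where it was at the start of the episode above 0.02 m or angle between dropper's own z axis and vertical above 0.3 rad).
It also fails if it takes over 58 s, if anything falls off the work surface, if the arm or the gripper's body presses on something with over 40 N, if the wrist force passes 120 N, or if a joint passes its speed limit or range.

## Working session

There is one attempt and no reset: what is moved stays moved. The work goes in short steps, Python scripts to look and compute and a tool call to move; the robot and the scene stay as the last step left them, time stands still between calls to the robot, and variables do not carry over. Pictures are saved under pics/ and viewed, and the job is handed in when it is done.

Besides the shell and the picture viewer there is one more tool, called after ">>>" as a command line: name --argument value ..., lists and objects as JSON in quotes. play_rows: Moves the arm, as the interface text tells. Its arguments: {"type":"object","properties":{"motion":{"type":"array","items":{"type":"number"}},"newtons":{"type":"number"}},"required":["motion"]}

```bash
mkdir -p pics; ls
cat > h.py <<'E'
from cell import *
import numpy as np, cv2
def w(cam,p):
    T=np.array(camera_params(cam)["T"]); return (T@np.r_[p,1])[:3]
E
python3 - <<'E'
from h import *
print(read_state())
for c in ["scene","top"]:
    im,d=camera(c); cv2.imwrite(f"pics/{c}0.png",im)
    for n in ["tin","holder","nest","lever_grip","lever_pivot","pad","tin_lid","dropper","stick","back_rail","side_stop"]:
        try: r=place_of(c,n)
        except Exception as e: print(n,e); continue
        print(c,n,[(round(x["conf"],2),w(c,x["at"]).round(0).tolist()) for x in r[:3]])
E
```

```text
pics
{'clock': 0.0, 'joints': array([ 1.08939997e+00,  3.00469900e-01,  1.52155856e+00, -3.09316875e-05,
        1.32067810e+00, -6.66070552e-02]), 'qd': array([ 0.0016275 , -0.00082889, -0.00043932,  0.00082383, -0.0002956 ,
       -0.00026883]), 'effort': array([ 1.91953179e-03, -5.31814027e+01, -3.52734232e+01,  7.09295855e-02,
        2.43754615e-02, -9.26822872e-05]), 'eef_pos': array([221.53492274, 503.10966247, 180.49652501]), 'eef_rot': array([ 3.10187609,  1.56968202, -2.02529452]), 'wrist_force': array([ 0.21581116, -1.08257824,  0.09982373]), 'moment': array([-0.00781698, -0.02861316, -0.01183727]), 'finger_gap': 94.0074141564386}
scene tin [(0.85, [378.0, 50.0, 0.0]), (0.83, [420.0, -159.0, -2.0]), (0.73, [424.0, 147.0, 4.0])]
scene holder [(0.63, [630.0, 74.0, 1.0])]
scene nest [(0.97, [626.0, 71.0, 2.0]), (0.2, [667.0, -30.0, 47.0])]
scene lever_grip [(0.97, [624.0, -154.0, 127.0])]
scene lever_pivot [(0.73, [628.0, -103.0, 43.0])]
scene pad [(0.6, [628.0, 15.0, 46.0]), (0.42, [722.0, 99.0, -5.0])]
scene tin_lid [(0.89, [534.0, -109.0, -3.0])]
scene dropper [(0.76, [719.0, 100.0, -2.0])]
scene stick [(0.55, [629.0, 224.0, 2.0])]
scene back_rail [(0.74, [667.0, -33.0, 46.0]), (0.7, [627.0, 70.0, 4.0])]
scene side_stop [(0.72, [626.0, 105.0, 47.0]), (0.72, [671.0, -30.0, 47.0])]
top tin [(0.96, [428.0, 143.0, -0.0]), (0.82, [383.0, 51.0, -4.0]), (0.77, [414.0, -49.0, 1.0])]
top holder [(0.84, [633.0, 71.0, 0.0])]
top nest [(0.15, [630.0, 69.0, -5.0])]
top lever_grip [(0.57, [626.0, -164.0, 120.0])]
top lever_pivot [(0.8, [629.0, -103.0, 41.0])]
top pad [(0.47, [628.0, 10.0, 48.0])]
top tin_lid [(0.58, [534.0, -105.0, -2.0])]
top dropper [(0.9, [726.0, 101.0, -5.0])]
top stick [(0.83, [630.0, 225.0, -6.0])]
top back_rail [(0.97, [666.0, -26.0, 50.0])]
top side_stop [(0.66, [629.0, 10.0, 45.0])]
```

View pics/scene0.png

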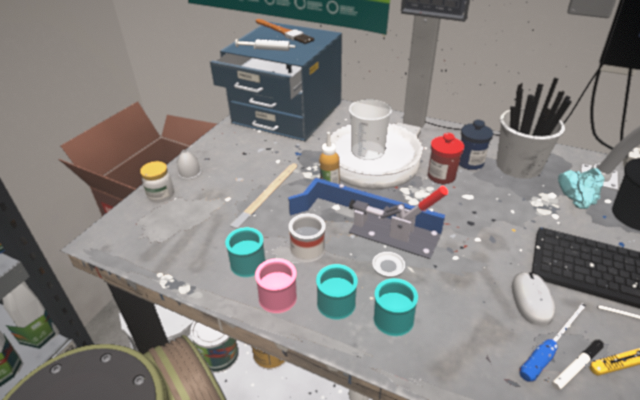

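View pics/top0.png

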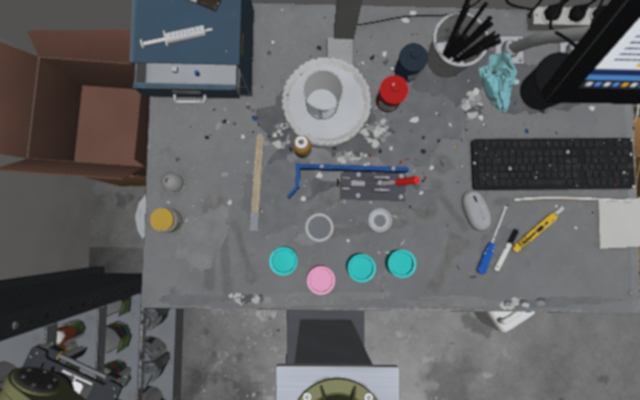

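The scene picture shows the real tin (grey/white with an orange band) at (307,237), and at (319,228) in the top picture. Four look-alikes stand nearer the robot: pink at top (321,280), turquoise at (283,262), (361,268) and (402,264). The lid is at (380,220) and the red grip at (405,181). Next I'll measure these more precisely.

```bash
python3 - <<'E'
from h import *
for c,box in [("scene",(307,237)),("top",(319,228))]:
    im,d=camera(c)
    r=place_of(c,"tin"); print(c,[(round(x["conf"],2),w(c,x["at"]).round(0).tolist()) for x in r])
    P=camera_params(c); T=np.array(P["T"])
    v,u=np.mgrid[0:400,0:640]
    X=np.stack([(u-P["cx"])/P["fx"]*d,(v-P["cy"])/P["fy"]*d,d,np.ones_like(d)],-1)@T.T
    X=X[...,:3]; np.save(f"{c}.npy",X)
    ok=d>0
    # tin top rim circle
    m=ok&(X[...,2]>58)&(X[...,2]<72)&(np.hypot(u-box[0],v-box[1])<28)
    p=X[m][:,:2]; (cx,cy),rad=cv2.minEnclosingCircle(p.astype(np.float32)); print("tin rim",cx,cy,rad,len(p),np.percentile(X[m][:,2],[50]))
    # lookalikes / anything z>30 in x 330..560
    m=ok&(X[...,2]>50)&(X[...,2]<75)&(X[...,0]>330)&(X[...,0]<590)&(abs(X[...,1])<260)
    n,l,s,cc=cv2.connectedComponentsWithStats(m.astype(np.uint8))
    for i in range(1,n):
        if s[i,4]>15: q=X[l==i]; print(" comp",cc[i].round(),s[i,4],q.min(0).round(),q.max(0).round())
    # blue rail
    hsv=cv2.cvtColor(im,cv2.COLOR_BGR2HSV)
    b=ok&(hsv[...,0]>100)&(hsv[...,0]<125)&(hsv[...,1]>110)&(X[...,0]>540)&(X[...,0]<720)&(abs(X[...,1])<260)&(X[...,2]>44)&(X[...,2]<56)
    q=X[b]; print("rail",len(q),q.min(0).round(),q.max(0).round())
    for y in range(-200,160,20):
        s_=q[abs(q[:,1]-y)<10]
        if len(s_): print("   ",y,len(s_),s_[:,0].min().round(1),s_[:,0].max().round(1),np.median(s_[:,0]).round(1))
    rd=ok&((hsv[...,0]<8)|(hsv[...,0]>172))&(hsv[...,1]>150)&(X[...,0]>560)&(X[...,0]<690)&(X[...,1]>-240)&(X[...,1]<-60)&(X[...,2]>50)
    q=X[rd]; print("red",len(q),q.min(0).round(),q.max(0).round(),q.mean(0).round())
E
python3 - <<'E'
import cv2
for c,(x,y) in {"scene0":(270,160),"top0":(240,120)}.items():
    im=cv2.imread(f"pics/{c}.png")[y:y+150,x:x+200]
    cv2.imwrite(f"pics/{c}_z.png",cv2.resize(im,None,fx=4,fy=4,interpolation=cv2.INTER_CUBIC))
E
```

```text
scene [(0.95, [420.0, -158.0, -3.0]), (0.85, [408.0, -54.0, -3.0]), (0.8, [516.0, 61.0, -4.0]), (0.79, [422.0, 147.0, 2.0]), (0.72, [375.0, 50.0, 2.0]), (0.36, [535.0, -105.0, -1.0])]
tin rim 510.402587890625 56.454856872558594 36.44316864013672 349 [63.58552247]
 comp [306. 228.] 514 [474.  20.  50.] [545.  91.  68.]
 comp [244. 243.] 548 [389. 109.  50.] [460. 179.  67.]
 comp [276. 276.] 630 [343.  14.  50.] [414.  85.  68.]
 comp [337. 282.] 650 [375. -87.  50.] [446. -17.  67.]
 comp [396. 298.] 709 [ 387. -188.   50.] [ 458. -118.   67.]
rail 565 [ 585. -173.   44.] [674. 137.  52.]
    -180 9 659.1 666.2 662.7
    -160 44 658.5 669.0 662.3
    -140 31 657.6 666.3 661.3
    -100 26 659.7 670.3 664.5
    -80 19 661.0 670.5 665.2
    -60 39 659.2 672.7 663.7
    -40 35 660.7 669.4 663.9
    -20 33 660.8 671.0 664.2
    0 34 661.4 672.0 663.8
    20 34 661.9 670.5 664.6
    40 30 660.9 670.4 664.8
    60 23 660.2 670.6 664.2
    80 36 661.3 672.5 665.5
    100 63 613.9 674.2 662.0
    120 93 591.1 670.2 623.3
    140 16 585.1 595.3 589.1
red 239 [ 613. -176.   95.] [ 631. -130.  1
[... 447 characters left out ...]
] 242 [376. -87.  51.] [446. -19.  70.]
 comp [321. 281.] 244 [346.  13.  57.] [413.  83.  70.]
rail 596 [ 588. -174.   44.] [675. 137.  54.]
    -180 8 662.5 671.2 666.8
    -160 38 660.1 671.2 665.2
    -140 13 662.3 670.3 665.2
    -120 33 661.6 672.5 667.2
    -100 40 661.6 672.0 666.8
    -80 35 661.2 671.9 666.3
    -60 32 661.1 671.7 666.1
    -40 36 662.6 674.3 668.2
    -20 39 662.7 673.9 668.3
    0 34 662.4 673.4 667.5
    20 33 662.6 673.1 667.8
    40 26 664.3 675.1 669.2
    60 25 664.0 674.3 668.9
    80 39 663.8 674.6 668.8
    100 56 614.4 674.2 664.7
    120 98 590.6 673.6 630.6
    140 11 587.6 598.2 593.0
red 145 [ 617. -176.   98.] [ 633. -132.  152.] [ 625. -153.  128.]
```

View pics/scene0_z.png

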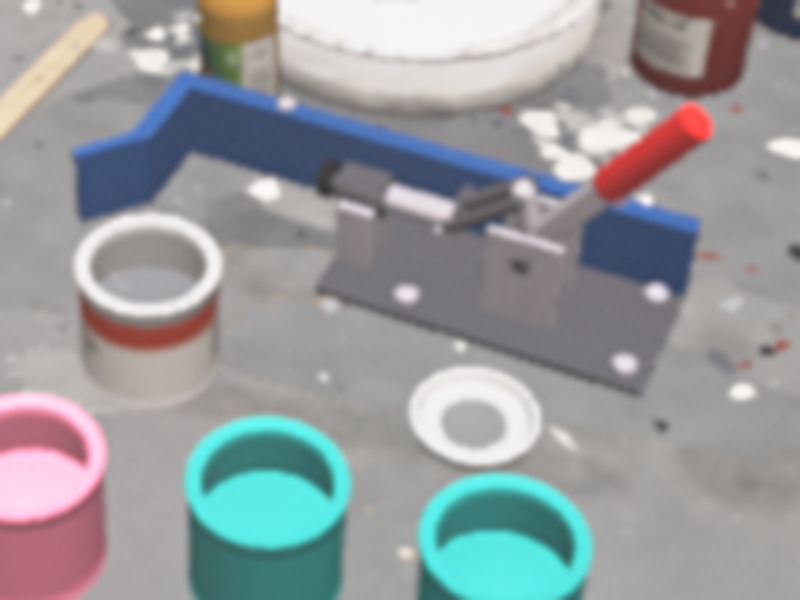

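View pics/top0_z.png

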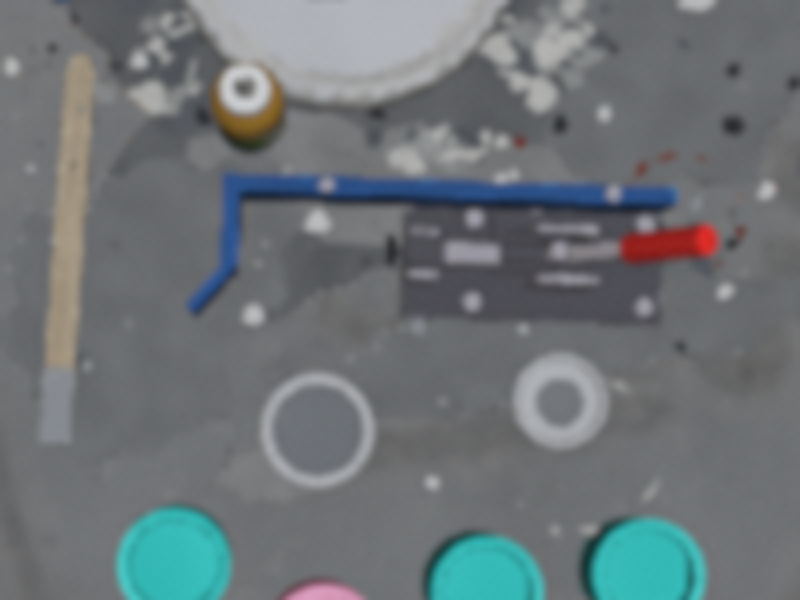

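```bash
cat >> h.py <<'E'
from scipy.spatial.transform import Rotation as Ro
def R_now(s=None):
    s=s or read_state(); return Ro.from_euler('xyz',s["eef_rot"]).as_matrix()
def delta(target,yaw_z=None):
    """tool-axis shift to world target (mm); rotation vec so tool x=down, tool z along yaw angle"""
    s=read_state(); R=R_now(s); sh=R.T@(np.array(target)-s["eef_pos"])/1000
    print("R\n",R.round(3),"\npos",s["eef_pos"].round(1),"joints",s["joints"].round(2),"gap",round(s["finger_gap"],1),"F",s["wrist_force"].round(1),"t",round(s["clock"],2))
    print("shift tool m",sh.round(4))
    if yaw_z is not None:
        z=np.array([np.cos(yaw_z),np.sin(yaw_z),0]); x=np.array([0,0,-1.]); G=np.c_[x,np.cross(z,x),z]
        print("rotvec",Ro.from_matrix(R.T@G).as_rotvec().round(4))
E
python3 - <<'E'
from h import *
for a in (np.pi/2,-np.pi/2): delta([452,56,182],a-0.013)
E
```

```text
R
 [[-0.    -0.915  0.403]
 [-0.     0.403  0.915]
 [-1.     0.    -0.   ]] 
pos [221.6 503.3 181. ] joints [ 1.09  0.3   1.52  0.    1.32 -0.07] gap 94.2 F [0.9 0.7 0.5] t 1.4
shift tool m [-0.001  -0.3911 -0.3166]
rotvec [-0.4018 -0.     -0.    ]
R
 [[-0.    -0.915  0.403]
 [-0.     0.403  0.915]
 [-1.     0.    -0.   ]] 
pos [221.6 503.3 181. ] joints [ 1.09  0.3   1.52  0.    1.32 -0.07] gap 94.2 F [0.9 0.7 0.5] t 1.4
shift tool m [-0.001  -0.3911 -0.3166]
rotvec [ 2.7398 -0.      0.    ]
```

>>> play_rows --motion '[-0.1,0,0,0,0,0,0,-0.1,0,0,0,0,0,0,-0.1,0,0,0,0,0,0,-0.1,0,0,0,0,0,0,0,0,0,0,-0.02,-0.038,0,0,0,0,0,-0.02,-0.038,0,0,0,0,0,-0.02,-0.038,0,0,0,0,0,-0.02,-0.038,0,0,0,0,0,-0.02,-0.038,0,0,0,0,0,-0.02,-0.038,0,0,0,0,0,-0.02,-0.038,0,0,0,0,0,-0.02,-0.038,0,0,0,0,0,-0.02,-0.038,0,0,0,0,0,-0.02,-0.038,0,0,0,0,0,-0.02,-0.038,0,0,0,0,0,0,0,0]' --newtons 20

```text
clock: 3.0
eef_pos: [449.7, 69.9, 181.7]
eef_rot: [-1.321, 1.567, 0.256]
wrist_force: [0.0, 0.1, 0.9]
finger_gap: 46.7
```

Run:
```python
from h import *
delta([448,57,15],np.pi/2-.013)
im,d=camera("wrist"); cv2.imwrite("pics/w1.png",im)
```

```text
R
 [[ 0.004 -1.    -0.006]
 [ 0.001 -0.006  1.   ]
 [-1.    -0.004  0.001]] 
pos [449.7  69.9 181.7] joints [ 0.07  0.08  1.78  0.    1.28 -1.5 ] gap 46.7 F [0.  0.1 0.9] t 3.0
shift tool m [ 0.1667  0.0024 -0.0131]
rotvec [0.0189 0.0011 0.004 ]
```

View pics/w1.png

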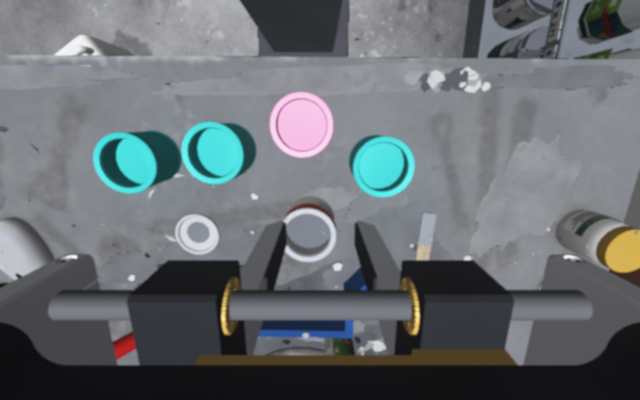

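The wrist picture shows the real tin at (310,232) between the fingers and pink at (300,125) behind it, with a clear strip between them. I'll shift sideways a little, then descend into that strip.

>>> play_rows --motion '[0.019,0,0,0,0.002,-0.014,0,0,0,0,0.025,0,0,0,0,0,0,0.03,0,0,0,0,0,0,0.03,0,0,0,0,0,0,0.03,0,0,0,0,0,0,0.025,0,0,0,0,0,0,0.02,0,0,0,0,0,0,0.005,0,0,0,0,0,0,0,0,0,0]'

```text
clock: 3.95
eef_pos: [445.5, 66.1, 13.0]
eef_rot: [-1.16, 1.563, 0.406]
wrist_force: [-0.1, -0.3, -0.3]
finger_gap: 46.8
```

Run:
```python
from h import *
delta([592,58.5,15],np.pi/2-.013)
im,d=camera("scene"); cv2.imwrite("pics/s2.png",cv2.resize(im[150:320,180:420],None,fx=3,fy=3))
```

```text
R
 [[ 0.007 -1.     0.006]
 [ 0.003  0.006  1.   ]
 [-1.    -0.007  0.003]] 
pos [445.5  66.1  13. ] joints [ 0.06  0.31  1.96  0.    0.87 -1.5 ] gap 46.8 F [-0.1 -0.3 -0.3] t 3.95
shift tool m [-0.0009 -0.1466 -0.0067]
rotvec [0.0074 0.0032 0.0074]
```

View pics/s2.png

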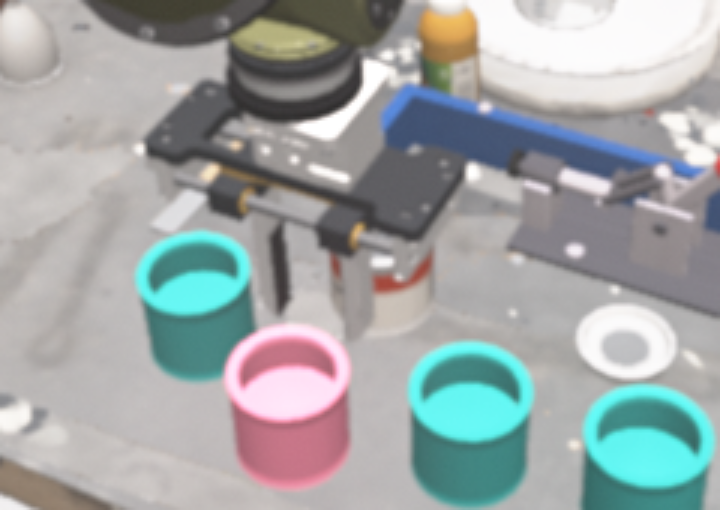

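The fingers are between the tin and the pink look-alike, clear of both, but they sit about 10 mm too far to the left. I'll correct that, then push.

>>> play_rows --motion '[0.007,0.003,0.007,0,0,-0.008,0,0,0,0,0,0,-0.003,0,0,0,0,0,0,0,0]'

```text
clock: 4.3
eef_pos: [447.0, 54.6, 16.0]
eef_rot: [-1.519, 1.566, 0.039]
wrist_force: [-0.6, 0.8, 0.1]
finger_gap: 46.7
```

>>> play_rows --motion '[0,0,0,0,-0.008,0.0002,0,0,0,0,0,-0.008,0.0002,0,0,0,0,0,-0.008,0.0002,0,0,0,0,0,-0.008,0.0002,0,0,0,0,0,-0.008,0.0002,0,0,0,0,0,-0.008,0.0002,0,0,0,0,0,-0.008,0.0002,0,0,0,0,0,-0.008,0.0002,0,0,0,0,0,-0.008,0.0002,0,0,0,0,0,-0.008,0.0002,0]'

```text
clock: 5.3
eef_pos: [532.1, 55.6, 17.0]
eef_rot: [1.091, 1.57, 2.649]
wrist_force: [-5.6, -0.2, 6.4]
finger_gap: 46.8
```

```bash
cat >> h.py <<'E'
def tin():
    for c in ("top","scene"):
        im,d=camera(c); r=place_of(c,"tin")
        print(c,[(round(x["conf"],2),w(c,x["at"]).round(0).tolist()) for x in r if w(c,x["at"])[0]>480])
        P=camera_params(c); T=np.array(P["T"]); v,u=np.mgrid[0:400,0:640]
        X=(np.stack([(u-P["cx"])/P["fx"]*d,(v-P["cy"])/P["fy"]*d,d,np.ones_like(d)],-1)@T.T)[...,:3]
        m=(d>0)&(X[...,2]>60)&(X[...,2]<72)&(X[...,0]>480)&(X[...,0]<690)&(X[...,1]>-10)&(X[...,1]<125)
        q=X[m]
        if len(q): print(" rim-ish",len(q),q.min(0).round(),q.max(0).round())
        cv2.imwrite(f"pics/{c}_{read_state()['clock']:.2f}.png",cv2.resize(im[130:280,220:440],None,fx=3,fy=3)); print(f"pics/{c}_{read_state()['clock']:.2f}.png")
E
python3 - <<'E'
from h import *
delta([592,58.5,15],np.pi/2-.013); tin()
E
```

```text
R
 [[-0.    -1.     0.013]
 [ 0.     0.013  1.   ]
 [-1.     0.     0.   ]] 
pos [532.1  55.6  17. ] joints [ 0.04  0.46  1.71  0.    0.96 -1.52] gap 46.8 F [-5.6 -0.2  6.4] t 5.3
shift tool m [ 0.002  -0.0599  0.0037]
rotvec [ 0.      0.0002 -0.0004]
top [(0.73, [628.0, 71.0, -0.0]), (0.51, [563.0, 58.0, -1.0])]
 rim-ish 43 [592.  33.  60.] [601.  76.  67.]
pics/top_5.40.png
scene [(0.72, [568.0, 61.0, -3.0]), (0.37, [625.0, -106.0, 42.0])]
 rim-ish 278 [521.  21.  60.] [598.  93.  72.]
pics/scene_5.50.png
```

View pics/scene_5.50.png

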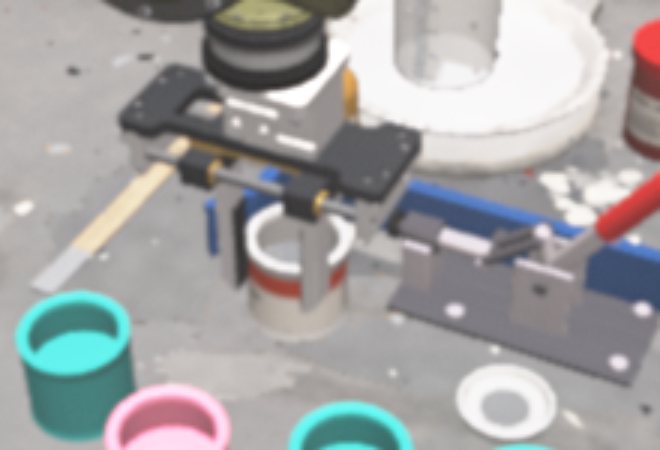

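The tin is upright and cradled at (300,270), heading into the gap. I'll keep pushing.

>>> play_rows --motion '[0,0,0,0,-0.007,0.0006,0,0,0,0,0,-0.007,0.0006,0,0,0,0,0,-0.007,0.0006,0,0,0,0,0,-0.007,0.0006,0,0,0,0,0,-0.006,0.0005,0,0,0,0,0,-0.006,0.0005,0,0,0,0,0,-0.005,0,0,0,0,0,0,-0.004,0,0]'

```text
clock: 6.3
eef_pos: [583.9, 58.7, 16.5]
eef_rot: [1.493, 1.569, 3.051]
wrist_force: [-5.0, 0.1, 3.7]
finger_gap: 46.9
```

>>> play_rows --motion '[0,0,0,0,-0.003,0,0,0,0,0,0,-0.003,0,0,0,0,0,0,-0.002,0,0,0,0,0,0,-0.002,0,0]'

```text
clock: 6.7
eef_pos: [594.8, 58.6, 16.5]
eef_rot: [1.475, 1.569, 3.033]
wrist_force: [-3.7, 0.4, 2.3]
finger_gap: 46.6
```

>>> play_rows --motion '[0,0,0,0,-0.002,0,0,0,0,0,0,-0.002,0,0]'

```text
clock: 6.9
eef_pos: [595.6, 58.6, 16.2]
eef_rot: [1.579, 1.56, 3.137]
wrist_force: [-25.3, -0.3, 18.4]
finger_gap: 47.7
```

Run:
```python
from h import *
delta([592,58.5,15],np.pi/2-.013); tin()
```

```text
R
 [[-0.011 -1.     0.013]
 [ 0.     0.013  1.   ]
 [-1.     0.011 -0.   ]] 
pos [595.6  58.6  16.2] joints [ 0.04  0.59  1.51  0.    1.05 -1.52] gap 47.7 F [-25.3  -0.3  18.4] t 6.9
shift tool m [ 0.0013  0.0036 -0.0001]
rotvec [ 0.0001 -0.0001 -0.0107]
top []
pics/top_7.00.png
scene [(0.9, [629.0, 61.0, -1.0])]
 rim-ish 251 [582.  23.  60.] [660.  96.  72.]
pics/scene_7.10.png
```

Rail contact is clear: −25 N in x, and the tin is at about x = 629. Next I'll back off, rise, and look.

>>> play_rows --motion '[0,0,0.01,0,0.002,0,0,0,0,0,0,0.004,0,0,0,0,0,0,0.01,0,0,0,0,0,0,0.025,0,0,0,0,0,0,0.03,0,0,0,0,0,-0.03,0,0,0,0,0,0,-0.045,0,0,0,0,0,0,-0.045,0,0,0,0,0,0,-0.045,0,0,0,0,0,0,-0.03,0,0,1,0,0,0,0,0,0,1]'

```text
clock: 8.2
eef_pos: [525.6, 59.2, 219.0]
eef_rot: [1.576, 1.559, 3.134]
wrist_force: [0.4, 0.2, -0.1]
finger_gap: 34.2
```

Run:
```python
from h import *
delta([624,-205,190],np.pi/2-.013); tin()
for c in ["scene","top"]:
    camera(c)
    for n in ["lever_grip","lever_pivot","nest","pad"]:
        print(c,n,[(round(x["conf"],2),w(c,x["at"]).round(0).tolist()) for x in place_of(c,n)[:2]])
```

```text
R
 [[-0.011 -1.     0.013]
 [ 0.     0.013  1.   ]
 [-1.     0.011 -0.   ]] 
pos [525.6  59.2 219. ] joints [ 0.04  0.23  1.52  0.    1.4  -1.52] gap 34.2 F [ 0.4  0.2 -0.1] t 8.2
shift tool m [ 0.0279 -0.1022 -0.2628]
rotvec [-0.0002 -0.0001 -0.0114]
top [(0.98, [630.0, 59.0, -0.0])]
 rim-ish 139 [618.  23.  60.] [662.  92.  71.]
pics/top_8.30.png
scene [(0.75, [634.0, 63.0, -6.0])]
 rim-ish 256 [590.  25.  60.] [664.  95.  69.]
pics/scene_8.40.png
scene lever_grip [(0.81, [625.0, -154.0, 128.0])]
scene lever_pivot [(0.69, [628.0, -102.0, 43.0])]
scene nest [(0.87, [624.0, 74.0, 1.0])]
scene pad [(0.54, [625.0, 18.0, 48.0]), (0.5, [721.0, 98.0, -3.0])]
top lever_grip [(0.88, [624.0, -161.0, 122.0])]
top lever_pivot [(0.96, [626.0, -102.0, 41.0])]
top nest [(0.79, [629.0, 69.0, -2.0])]
top pad [(0.5, [628.0, 12.0, 44.0])]
```

View pics/scene_8.40.png

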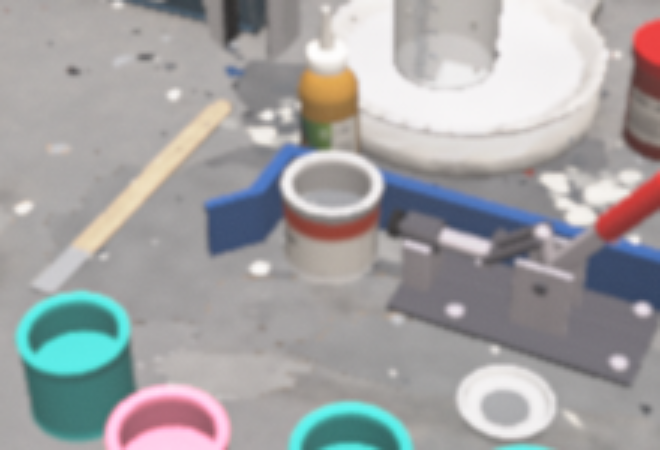

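The tin stands upright against the rail at (332,215), next to the pad and with the lever still open. I'll shut the fingers, move behind the lever grip, and come down.

>>> play_rows --motion '[0,0,-0.011,0,0,0,1,0,0,0,0,-0.014,-0.038,1,0,0,0,0,-0.014,-0.038,1,0,0,0,0,-0.014,-0.038,1,0,0,0,0,-0.014,-0.038,1,0,0,0,0,-0.014,-0.038,1,0,0,0,0,-0.014,-0.038,1,0,0,0,0,-0.013,-0.038,1,0,0,0,0,0,0,1,0,0,0,0,0,0,1]'

```text
clock: 9.9
eef_pos: [620.6, -218.1, 213.7]
eef_rot: [1.944, 1.568, -2.779]
wrist_force: [1.2, 0.8, 0.3]
finger_gap: 0.3
```

Run:
```python
from h import *
delta([625,-215,115],np.pi/2-.013)
im,d=camera("wrist"); cv2.imwrite("pics/w3.png",im)
```

```text
R
 [[-0.003 -1.     0.011]
 [-0.001  0.011  1.   ]
 [-1.     0.003 -0.001]] 
pos [ 620.6 -218.1  213.7] joints [-0.39  0.53  1.12 -0.    1.49 -1.95] gap 0.3 F [1.2 0.8 0.3] t 9.9
shift tool m [ 0.0986 -0.0047  0.0033]
rotvec [ 0.0025 -0.0012 -0.003 ]
```

View pics/w3.png

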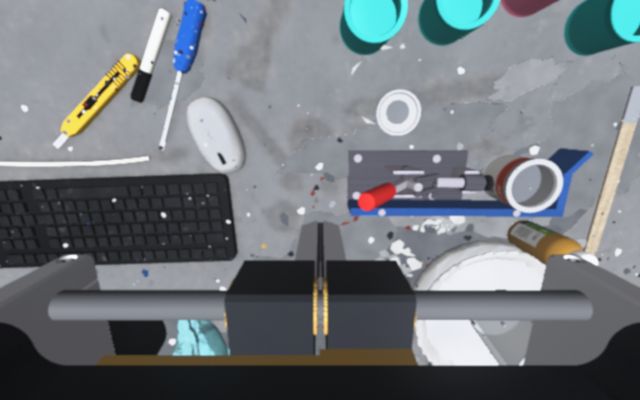

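The shut fingers sit clear of the red grip (378,196), on the −y side of its free end. I'll descend.

>>> play_rows --motion '[0,0,0,0.02,-0.004,0,1,0,0,0,0.025,0,0,1,0,0,0,0.025,0,0,1,0,0,0,0.02,0,0,1,0,0,0,0.005,0,0,1,0,0,0,0,0,0,1]'

```text
clock: 10.55
eef_pos: [624.9, -211.7, 119.1]
eef_rot: [-2.545, 1.567, -0.978]
wrist_force: [0.3, 0.6, 0.5]
finger_gap: 0.5
```

>>> play_rows --motion '[0,0,0,0,0,0.008,1,0,0,0,0,0,0.008,1,0,0,0,0,0,0.008,1,0,0,0,0,0,0.008,1,0,0,0,0,0,0.008,1,0,0,0,0,0,0.008,1,0,0,0,0,0,0.008,1,0,0,0,0,0,0.008,1,0,0,0,0,0,0.008,1]'

```text
clock: 11.45
eef_pos: [627.5, -144.5, 136.7]
eef_rot: [-2.504, 1.538, -0.939]
wrist_force: [-7.8, -6.6, 13.1]
finger_gap: 0.3
```

Run:
```python
from h import *
delta([625,-55,119],np.pi/2-.013)
im,d=camera("scene"); cv2.imwrite("pics/s4.png",cv2.resize(im[130:280,270:490],None,fx=3,fy=3))
```

```text
R
 [[ 0.019 -1.     0.007]
 [-0.026  0.006  1.   ]
 [-0.999 -0.02  -0.026]] 
pos [ 627.5 -144.5  136.7] joints [-0.27  0.53  1.3  -0.02  1.28 -1.83] gap 0.3 F [-7.8 -6.6 13.1] t 11.45
shift tool m [0.0153 0.0034 0.09  ]
rotvec [ 0.0063 -0.0263  0.0196]
```

View pics/s4.png

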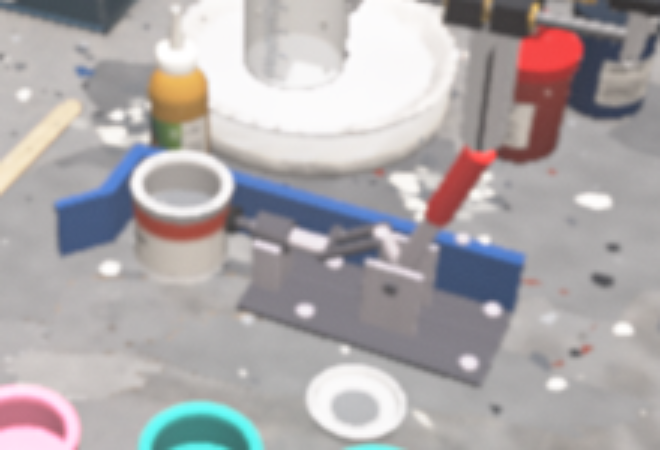

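```bash
cat >> h.py <<'E'
def lever():
    for c in ("scene","top"):
        im,d=camera(c); P=camera_params(c); T=np.array(P["T"]); v,u=np.mgrid[0:400,0:640]
        X=(np.stack([(u-P["cx"])/P["fx"]*d,(v-P["cy"])/P["fy"]*d,d,np.ones_like(d)],-1)@T.T)[...,:3]
        hsv=cv2.cvtColor(im,cv2.COLOR_BGR2HSV)
        m=(d>0)&((hsv[...,0]<8)|(hsv[...,0]>172))&(hsv[...,1]>130)&(X[...,0]>590)&(X[...,0]<660)&(X[...,1]>-240)&(X[...,1]<0)&(X[...,2]>60)
        q=X[m]
        if len(q)<5: print(c,"none"); continue
        mm=q.mean(0); print(c,len(q),q.min(0).round(),q.max(0).round(),"mean",mm.round(),"lean",np.arctan2(mm[1]+104,mm[2]-45).round(2))
        cv2.imwrite(f"pics/L{c}_{read_state()['clock']:.2f}.png",cv2.resize(im[130:280,270:490],None,fx=3,fy=3))
E
python3 - <<'E'
from h import *
lever()
E
```

```text
scene 225 [ 597. -184.  100.] [ 628. -116.  269.] mean [ 617. -132.  136.] lean -0.3
top none
```

Run:
```python
from h import *
im,d=camera("scene"); cv2.imwrite("pics/s5.png",cv2.resize(im[130:230,370:490],None,fx=6,fy=6,interpolation=cv2.INTER_CUBIC))
np.set_printoptions(linewidth=200)
P=camera_params("scene"); T=np.array(P["T"]); v,u=np.mgrid[0:400,0:640]
X=(np.stack([(u-P["cx"])/P["fx"]*d,(v-P["cy"])/P["fy"]*d,d,np.ones_like(d)],-1)@T.T)[...,:3]
for r in range(160,204,3):
    print(r,[tuple(X[r,c].astype(int)) for c in range(414,446,4)])
im,d=camera("wrist"); cv2.imwrite("pics/w5.png",im)
```

```text
160 [(np.int64(820), np.int64(-64), np.int64(54)), (np.int64(825), np.int64(-72), np.int64(53)), (np.int64(902), np.int64(-66), np.int64(3)), (np.int64(614), np.int64(-131), np.int64(204)), (np.int64(615), np.int64(-138), np.int64(205)), (np.int64(617), np.int64(-144), np.int64(206)), (np.int64(616), np.int64(-151), np.int64(209)), (np.int64(826), np.int64(-126), np.int64(68))]
163 [(np.int64(810), np.int64(-67), np.int64(54)), (np.int64(851), np.int64(-68), np.int64(27)), (np.int64(900), np.int64(-67), np.int64(-3)), (np.int64(616), np.int64(-131), np.int64(196)), (np.int64(616), np.int64(-138), np.int64(199)), (np.int64(616), np.int64(-145), np.int64(201)), (np.int64(616), np.int64(-152), np.int64(203)), (np.int64(824), np.int64(-127), np.int64(61))]
166 [(np.int64(828), np.int64(-64), np.int64(32)), (np.int64(844), np.int64(-70), np.int64(23)), (np.int64(883), np.int64(-72), np.int64(-1)), (np.int64(615), np.int64(-132), np.int64(191)), (np.int64(617), np.int64(-139), np.int64(191)), (np.int64(615), np.int64(-146), np.int64(195)), (np.int64(618), np.int64(-153), np.int64(195)), (n
[... 3902 characters left out ...]
t64(615), np.int64(-127), np.int64(113)), (np.int64(620), np.int64(-134), np.int64(112)), (np.int64(761), np.int64(-116), np.int64(0)), (np.int64(767), np.int64(-124), np.int64(-1)), (np.int64(771), np.int64(-132), np.int64(-2)), (np.int64(771), np.int64(-141), np.int64(1)), (np.int64(773), np.int64(-149), np.int64(2))]
202 [(np.int64(615), np.int64(-120), np.int64(103)), (np.int64(618), np.int64(-127), np.int64(104)), (np.int64(747), np.int64(-111), np.int64(0)), (np.int64(752), np.int64(-119), np.int64(0)), (np.int64(754), np.int64(-127), np.int64(0)), (np.int64(756), np.int64(-135), np.int64(1)), (np.int64(763), np.int64(-143), np.int64(-1)), (np.int64(768), np.int64(-151), np.int64(-2))]
```

View pics/s5.png

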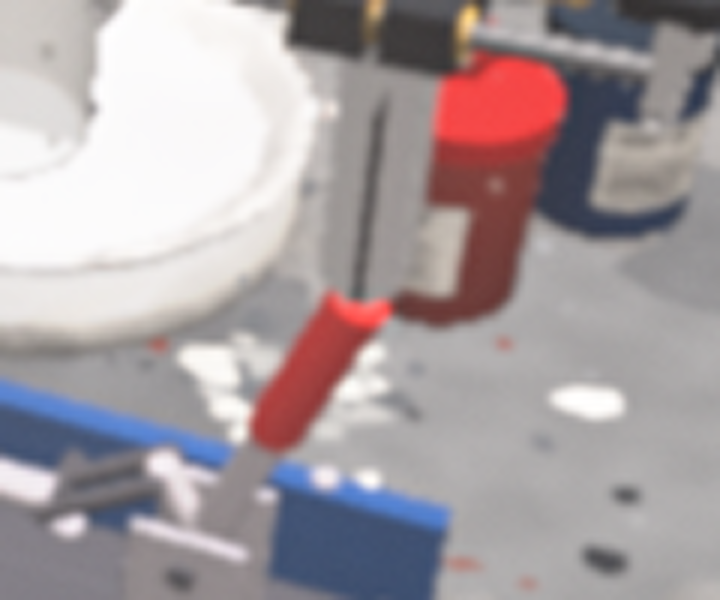

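View pics/w5.png

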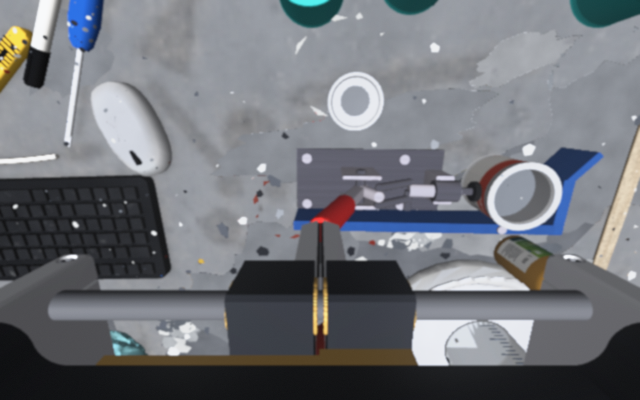

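Run:
```python
from h import *
P=camera_params("scene"); Ti=np.linalg.inv(np.array(P["T"]))
def pr(p):
    q=Ti@np.r_[p,1]; return (P["fx"]*q[0]/q[2]+P["cx"]).round(1),(P["fy"]*q[1]/q[2]+P["cy"]).round(1)
s=read_state(); print(s["eef_pos"],s["joints"],s["wrist_force"],s["moment"],s["clock"],s["finger_gap"])
t=s["eef_pos"]
for dz in (0,10,20,25,30): print(dz,pr(t+[0,0,dz]))
print(pr([625,-140,161]))
im,d=camera("scene")
x,y=pr(t); print((x-370)*6,(y-130)*6)
print("earlier right fingertip",pr([532,25,17]),"-> crop",[(a-b)*3 for a,b in zip(pr([524,25,17]),(220,130))])
lever()
```

```text
[ 627.54523912 -144.50712902  136.61465039] [-0.27401874  0.52935522  1.30447178 -0.02086338  1.28222522 -1.83281237] [-9.59850249 -8.04713727 15.68044238] [-1.56435364  1.69666513 -0.097038  ] 11.7 0.5321073103704123
0 (np.float64(430.2), np.float64(188.1))
10 (np.float64(430.9), np.float64(183.9))
20 (np.float64(431.6), np.float64(179.6))
25 (np.float64(432.0), np.float64(177.4))
30 (np.float64(432.3), np.float64(175.2))
(np.float64(429.1), np.float64(177.8))
361.19999999999993 348.59999999999997
earlier right fingertip (np.float64(326.2), np.float64(240.3)) -> crop [np.float64(313.5), np.float64(338.70000000000005)]
scene 226 [ 592. -182.  100.] [ 628. -117.  271.] mean [ 616. -133.  136.] lean -0.31
top none
```

The pictures show the visible fingertip ends about 22 mm above the reported TCP. So the tip rode up onto the lever's end cap, at (360,305) in the crop, when it should have been behind the grip. The lever is still below its dead point. I'll lift off, let it spring back, and go in again lower.

>>> play_rows --motion '[0,0,0,-0.02,0,0,1,0,-0.026,0.02,-0.03,0,0,1,0,0,0,-0.02,0,-0.02,1,0,0,0,0,0,-0.03,1,0,0,0,0,0,-0.025,1,0,0,0,0,0,0,1]'

```text
clock: 12.45
eef_pos: [626.3, -217.4, 212.2]
eef_rot: [-2.056, 1.569, -0.489]
wrist_force: [-0.2, -0.0, -0.6]
finger_gap: 0.4
```

Run:
```python
from h import *
delta([625,-217,83],np.pi/2-.013); lever()
im,d=camera("scene"); cv2.imwrite("pics/s6.png",cv2.resize(im[90:230,290:490],None,fx=4,fy=4,interpolation=cv2.INTER_CUBIC))
```

```text
R
 [[ 0.002 -1.     0.004]
 [-0.001  0.004  1.   ]
 [-1.    -0.002 -0.001]] 
pos [ 626.3 -217.4  212.2] joints [-0.39  0.54  1.11 -0.    1.49 -1.96] gap 0.4 F [-0.2 -0.  -0.6] t 12.45
shift tool m [0.1292 0.0015 0.0005]
rotvec [ 0.0089 -0.0008  0.0015]
scene 266 [ 613. -177.   93.] [ 630. -130.  149.] mean [ 618. -154.  124.] lean -0.56
top 158 [ 617. -176.   95.] [ 634. -130.  151.] mean [ 625. -153.  128.] lean -0.53
```

View pics/s6.png

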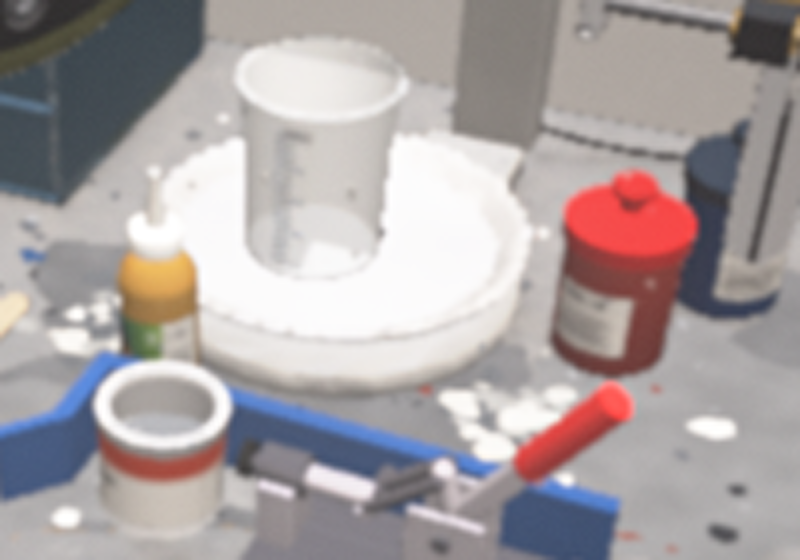

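The lever sprang back to open (lean −0.55), and the tin is undisturbed. I'll descend lower this time.

>>> play_rows --motion '[0.008,0,0,0.02,0,0,1,0,0,0,0.03,0,0,1,0,0,0,0.03,0,0,1,0,0,0,0.03,0,0,1,0,0,0,0.015,0,0,1,0,0,0,0,0,0,1]'

```text
clock: 13.2
eef_pos: [627.9, -206.2, 83.6]
eef_rot: [-1.481, 1.568, 0.087]
wrist_force: [-0.4, 0.3, 0.1]
finger_gap: 0.6
```

Run:
```python
from h import *
delta([625,-217,86],np.pi/2-.013)
im,d=camera("scene"); cv2.imwrite("pics/s7.png",cv2.resize(im[130:250,350:510],None,fx=5,fy=5,interpolation=cv2.INTER_CUBIC))
```

```text
R
 [[ 0.002 -1.     0.003]
 [ 0.     0.003  1.   ]
 [-1.    -0.002  0.   ]] 
pos [ 627.9 -206.2   83.6] joints [-0.37  0.63  1.28  0.    1.23 -1.94] gap 0.6 F [-0.4  0.3  0.1] t 13.2
shift tool m [-0.0024  0.0028 -0.0109]
rotvec [0.0103 0.0002 0.0025]
```

View pics/s7.png

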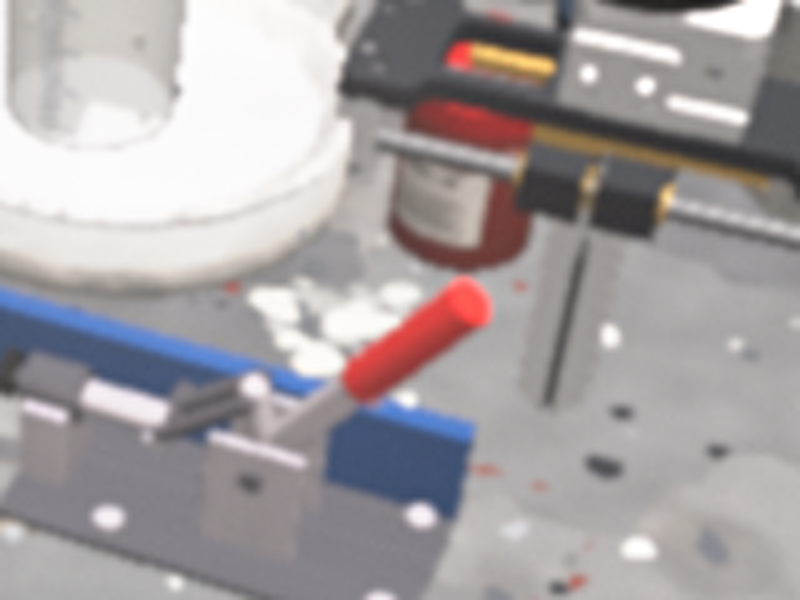

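The tip now stands behind the grip, at (560,405), well below the lever's free end at (470,300). I'll push towards +y.

>>> play_rows --motion '[0,0,0,-0.008,0.002,0.004,1,0,0,0,0,0,0.008,1,0,0,0,0,0,0.008,1,0,0,0,0,0,0.008,1,0,0,0,0,0,0.008,1,0,0,0,0,0,0.008,1,0,0,0,0,0,0.008,1]'

```text
clock: 13.95
eef_pos: [630.6, -153.9, 105.5]
eef_rot: [-2.068, 1.547, -0.501]
wrist_force: [-1.1, -5.6, 5.3]
finger_gap: 0.2
```

Run:
```python
from h import *
delta([625,-75,92],np.pi/2-.013)
im,d=camera("scene"); cv2.imwrite("pics/s8.png",cv2.resize(im[130:250,350:510],None,fx=5,fy=5,interpolation=cv2.INTER_CUBIC)); lever()
```

```text
R
 [[ 0.021 -1.     0.003]
 [-0.012  0.003  1.   ]
 [-1.    -0.021 -0.011]] 
pos [ 630.6 -153.9  105.5] joints [-0.29  0.57  1.32 -0.01  1.23 -1.86] gap 0.2 F [-1.1 -5.6  5.3] t 13.95
shift tool m [0.0124 0.0061 0.079 ]
rotvec [ 0.0097 -0.0114  0.0212]
scene 252 [ 607. -187.  102.] [ 636. -109.  253.] mean [ 618. -125.  142.] lean -0.21
top 21 [ 596. -131.  150.] [634. -84. 382.] mean [ 624. -118.  203.] lean -0.09
```

View pics/s8.png

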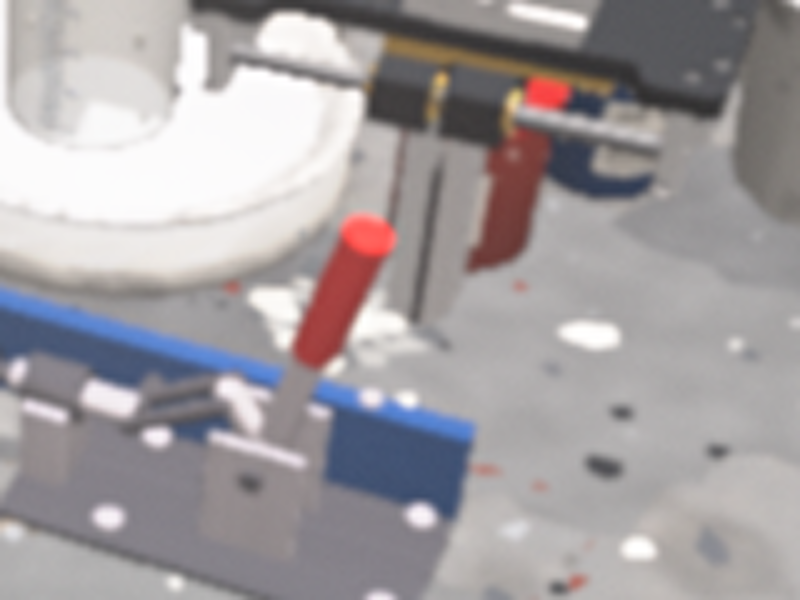

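Now the contact is right: the grip lies against the finger side at (385,250), and the lean is about −0.2. I'll push on over the dead point, correcting the x drift.

>>> play_rows --motion '[0,0,0,0.001,0.001,0.008,1,0,0,0,0.001,0.001,0.008,1,0,0,0,0.001,0.001,0.008,1,0,0,0,0.001,0.001,0.008,1,0,0,0,0.001,0.001,0.008,1,0,0,0,0.001,0.001,0.008,1,0,0,0,0,0,0.008,1]'

```text
clock: 14.8
eef_pos: [628.1, -102.0, 103.6]
eef_rot: [-2.07, 1.532, -0.507]
wrist_force: [-0.2, -5.2, -2.7]
finger_gap: 0.4
```

Run:
```python
from h import *
delta([625,-75,92],np.pi/2-.013)
im,d=camera("scene"); cv2.imwrite("pics/s9.png",cv2.resize(im[130:250,290:450],None,fx=5,fy=5,interpolation=cv2.INTER_CUBIC)); lever()
```

```text
R
 [[ 0.034 -0.999  0.008]
 [-0.019  0.007  1.   ]
 [-0.999 -0.034 -0.018]] 
pos [ 628.1 -102.   103.6] joints [-0.21  0.54  1.38 -0.01  1.19 -1.77] gap 0.4 F [-0.2 -5.2 -2.7] t 14.8
shift tool m [0.011  0.0036 0.0272]
rotvec [ 0.0058 -0.0183  0.0338]
scene 248 [ 590. -185.  100.] [627. -65. 262.] mean [617. -84. 141.] lean 0.21
top 12 [594. -67. 157.] [632. -33. 398.] mean [615. -53. 254.] lean 0.24
```

View pics/s9.png

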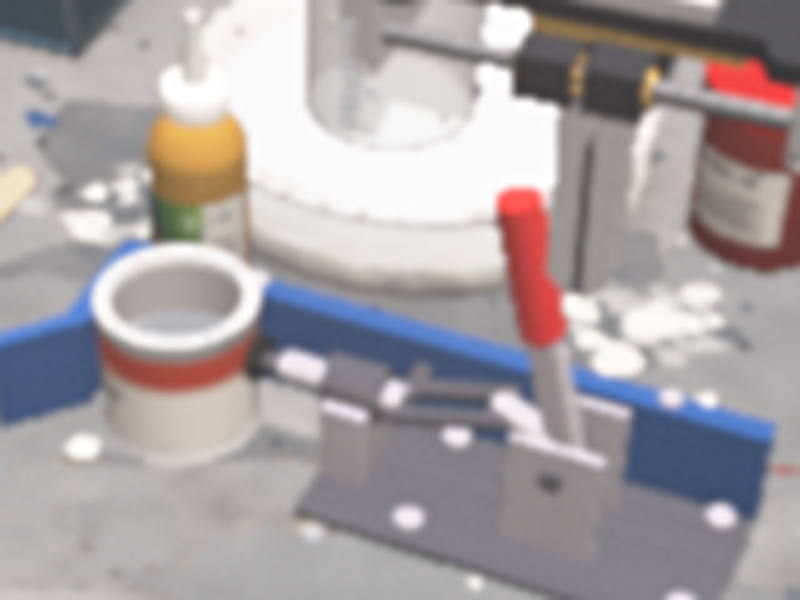

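The lever is now past upright (lean about +0.25), the pad has reached the tin at (262,355), and the tip is pushing the grip. I'll continue.

>>> play_rows --motion '[0,0,0,0.001,0.001,0.008,1,0,0,0,0.001,0.001,0.008,1,0,0,0,0.001,0.001,0.008,1,0,0,0,0,0,0.008,1]'

```text
clock: 15.35
eef_pos: [625.3, -71.2, 99.4]
eef_rot: [-2.069, 1.533, -0.508]
wrist_force: [0.6, -2.2, -0.1]
finger_gap: 0.3
```

Run:
```python
from h import *
delta([625,-65,95],np.pi/2-.013)
im,d=camera("scene"); cv2.imwrite("pics/s10.png",cv2.resize(im[130:250,290:450],None,fx=5,fy=5,interpolation=cv2.INTER_CUBIC)); lever()
```

```text
R
 [[ 0.033 -0.999  0.01 ]
 [-0.018  0.009  1.   ]
 [-0.999 -0.033 -0.018]] 
pos [625.3 -71.2  99.4] joints [-0.17  0.52  1.4  -0.01  1.18 -1.72] gap 0.3 F [ 0.6 -2.2 -0.1] t 15.35
shift tool m [0.0043 0.0005 0.0063]
rotvec [ 0.0037 -0.0181  0.0334]
scene 229 [ 596. -154.   93.] [649. -32. 256.] mean [619. -60. 128.] lean 0.49
top none
```

View pics/s10.png

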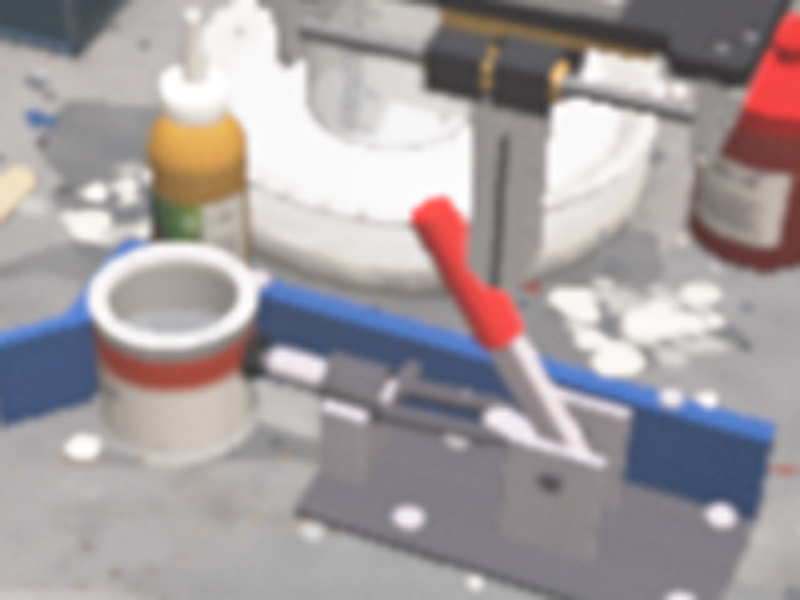

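>>> play_rows --motion '[0,0,0,0.001,0,0.008,1,0,0,0,0.002,0,0.008,1,0,0,0,0.002,0,0.008,1,0,0,0,0.002,0,0.006,1,0,0,0,0,0,0,1]'

```text
clock: 16.0
eef_pos: [626.0, -37.5, 91.5]
eef_rot: [-2.034, 1.533, -0.47]
wrist_force: [0.4, 0.6, 0.5]
finger_gap: 0.4
```

Run:
```python
from h import *
delta([625,-65,95],np.pi/2-.013)
im,d=camera("scene"); cv2.imwrite("pics/s11.png",cv2.resize(im[130:250,290:450],None,fx=5,fy=5,interpolation=cv2.INTER_CUBIC)); lever()
```

```text
R
 [[ 0.033 -0.999  0.008]
 [-0.017  0.007  1.   ]
 [-0.999 -0.033 -0.017]] 
pos [626.  -37.5  91.5] joints [-0.11  0.53  1.41 -0.01  1.16 -1.67] gap 0.4 F [0.4 0.6 0.5] t 16.0
shift tool m [-0.0031  0.0007 -0.0275]
rotvec [ 0.0054 -0.0166  0.0335]
scene 279 [615. -58.  73.] [632.  -1. 118.] mean [621. -30.  97.] lean 0.96
top none
```

View pics/s11.png

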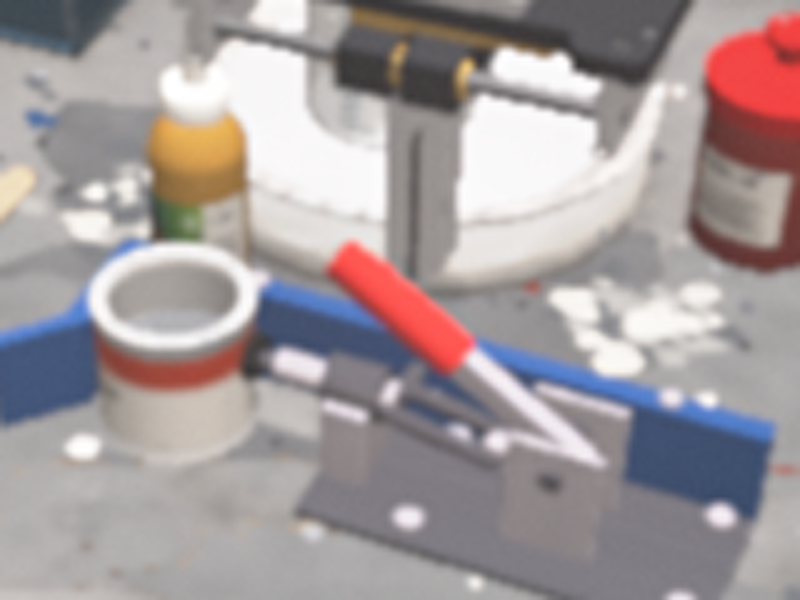

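The lever has snapped over (lean about 0.96, against 1.0 when locked), and the force on the tip is near zero. I'll lift straight up and move away.

>>> play_rows --motion '[0,0,0,-0.01,0,-0.003,1,0,0,0,-0.025,0,-0.003,1,0,0,0,-0.035,0,0,1,0,0,0,-0.04,0,0,1,0,0,0,-0.04,0,0,1,0,0,0,0,0.03,-0.01,1,0,0,0,0,0.04,-0.01,1,0,0,0,0,0.04,0,1,0,0,0,0,0.04,0,1,0,0,0,0,0.02,0,1,0,0,0,0,0,0,1]'

```text
clock: 17.25
eef_pos: [444.6, -65.8, 251.0]
eef_rot: [-1.987, 1.522, -0.43]
wrist_force: [0.7, -0.4, 0.5]
finger_gap: 0.5
```

Run:
```python
from h import *
delta([625,-65,95],np.pi/2-.013); lever(); tin()
for c in ["scene","top"]:
    im,d=camera(c); cv2.imwrite(f"pics/f{c}.png",cv2.resize(im[130:280,230:430],None,fx=4,fy=4,interpolation=cv2.INTER_CUBIC))
    for n in ["lever_grip","nest","pad","tin_lid","dropper","stick"]:
        print(c,n,[(round(x["conf"],2),w(c,x["at"]).round(0).tolist()) for x in place_of(c,n)[:2]])
```

```text
R
 [[ 0.044 -0.999  0.014]
 [-0.02   0.013  1.   ]
 [-0.999 -0.044 -0.02 ]] 
pos [444.6 -65.8 251. ] joints [-0.22 -0.01  1.71 -0.01  1.39 -1.78] gap 0.5 F [ 0.7 -0.4  0.5] t 17.25
shift tool m [ 0.1638 -0.1733  0.0064]
rotvec [-0.0006 -0.0196  0.0444]
scene 279 [614. -58.  74.] [631.  -1. 118.] mean [621. -30.  97.] lean 0.96
top 168 [617. -58.  80.] [638.  -1. 118.] mean [627. -29. 101.] lean 0.93
top [(0.85, [628.0, 70.0, -0.0])]
 rim-ish 227 [595.  38.  60.] [664. 107.  71.]
pics/top_17.45.png
scene [(0.88, [633.0, 75.0, -3.0])]
 rim-ish 268 [591.  40.  60.] [663. 109.  67.]
pics/scene_17.55.png
scene lever_grip [(0.72, [626.0, -19.0, 96.0]), (0.53, [626.0, 107.0, 46.0])]
scene nest []
scene pad [(0.52, [623.0, 41.0, 48.0])]
scene tin_lid [(0.73, [535.0, -104.0, -1.0])]
scene dropper [(0.89, [720.0, 101.0, -3.0])]
scene stick [(0.93, [630.0, 224.0, 1.0])]
top lever_grip [(0.67, [628.0, -28.0, 93.0])]
top nest [(0.6, [628.0, 71.0, -1.0])]
top pad [(0.74, [628.0, 69.0, 4.0]), (0.36, [630.0, 36.0, 46.0])]
top tin_lid []
top dropper [(0.92, [726.0, 101.0, -5.0])]
top stick [(0.66, [631.0, 225.0, -7.0])]
```

View pics/ftop.png

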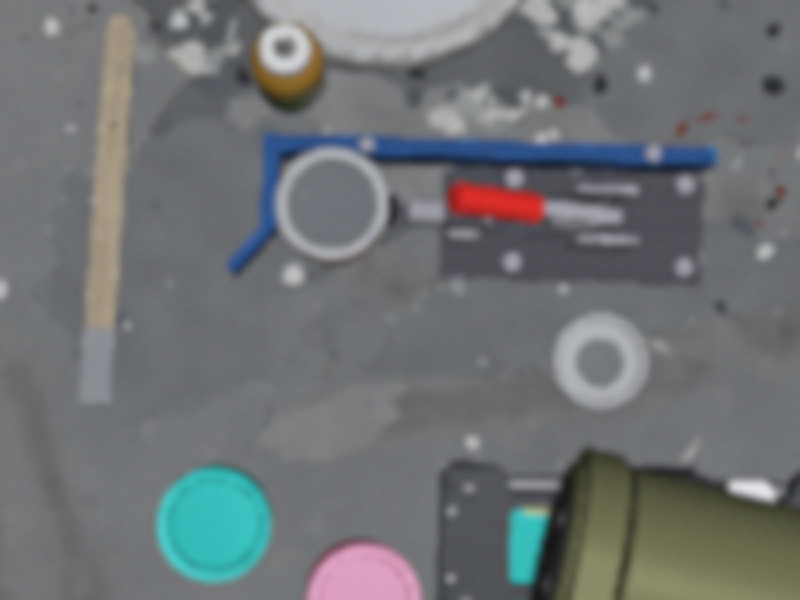

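View pics/fscene.png

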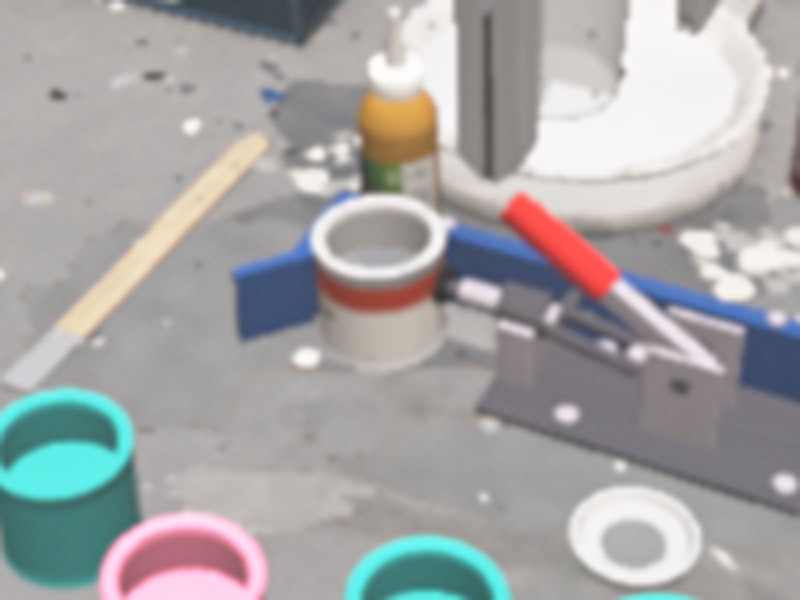

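The tin sits against both the rail and the side stop at (332,204) in the top picture. The pad touches it, the lever is over, and the hand is clear.

```bash
python3 -c "
from h import *
print(sign_off())"
```

```text
the job is handed in; nothing more can be done
None
```

The tin is seated in the holder's corner and clamped, and I handed the job in at about 18 s of the 58 s allowed. No verdict was reported.

- **Pushing the tin:** I slid the tin along the bench between the half-open fingertips until it stopped against the back rail, with about 25 N of contact force. The lever was still open and the tin stayed upright.
- **Locking the lever:** The first push failed. The fingertips rode up onto the end of the grip, because their visible ends sit about 22 mm above the reported TCP. I let the lever spring back open, went in lower, and the second push took it past the dead point until it snapped over.

**Last checks:**

| Check | Result |
|---|---|
| Tin position | rim centre at about (629, 73) mm, against a nest at about (628, 71) mm |
| Tin upright | looks upright, touching both the rail and the side stop |
| Lever lean past upright | 0.93–0.96 rad, against 1.0 when locked; the open lever also read about 0.05 rad short |
| Lid, bottle, stick | no movement beyond the few mm of measuring noise; the final top view did not detect the lid, but the scene view did |
| Hand | clear of everything, wrist force about zero |

- **Pad force not measured:** the pad touches the tin in the pictures, and the tin did move over to the side stop when the lever locked.
- **One bad reading:** a top-camera result placed the pad on the tin. I ignored it because the pictures and the other readings disagreed.

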